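Hold an instrument column true with an engineer's square

TASK

The column of the blue instrument stand leans on its finger-tight cross screw: pick up the red engineer's square, stand it on the base plate and push it into the corner, square to the middle of the column's near face, until the stock sits flat on the plate and the blade touches the column along its whole edge, so that the column stands upright. Do not shove the column back past upright, and leave everything else where it is. Finish while holding: keep gripping the square, pressed against both plate and column, so that a colleague can tighten the screw.

Things in the scene. Friction and masses are not known exactly. Their poses are not given: they have to be found in the camera images.
- square: Engineer's square, about 450 g, standing loose on the bench, steel blade up. Origin: centre of underside; x along the stock to the blade end (roughly away from the robot), z up. In mm: red stock 138 long (x -70 to +68), 18 wide (y), 34 high; foot flange 44 wide, 5 thick, x -70 to +62. Blade x +42 to +70, 5 thick (y), 160 high; its outer edge at x +70 reaches down to the underside.
- toe (a point): Outer corner of the square: foot of the blade's outer edge, at the underside (x +70, y 0, z 0 mm in the square's frame; same axes).
- square_grip (a point): Grip point in the stock's width centre, 95 mm behind the blade's outer edge, 21 mm above the underside (x -25, y 0, z +21 mm in the square's frame; same axes). The stock is 18 mm wide here.
- base_plate: Blue base plate of the stand, 260 (x) by 150 (y) by 10 mm, fixed, top 16 mm above the bench. Origin: centre of its underside, 6 mm above the bench. x runs from its free end (towards the robot) to the column, z up. Clear in front of the column. Two steel cheeks 44 mm high clasp the column's sides, behind its near face.
- corner (a point): Corner to fill: on the plate's top, at the foot line of the near face of the column when it is upright, on the centre line (x +70, y 0, z +10 mm in the plate's frame; same axes). The square is home when toe is here with the square's x along the plate's x.
- column: Square aluminium column, 40 (x) by 42 (y) mm, top 300 and foot 20 mm above the bench. Swings about the plate's y on a screw; stays where left; 0.4 N m (3 N at the blade's top) swings it. Origin: screw axis, 22 mm above the plate's top, 20 mm behind the near face; z up the column, x as the plate's when upright. Starts leaning 0.04-0.09 rad to the plate's free end; can swing 0.1 past upright.
- column_face (a point): Centre line of the column's near face, 122 mm above the screw axis (144 mm above the plate's top when upright); column axes.
- rack: Stainless test tube rack, 250 by 100 by 85 mm with glass tubes 150 mm high, fixed; origin centre of underside. It stands on the other side from the stand. Leave alone.
- jar: White reagent jar with red cap, 62 mm diameter, 70 mm high; origin centre of underside. Stands in the middle strip with the square, nearer to or farther from the robot than it. Leave alone.
- beaker: Glass beaker, 72 mm diameter, 85 mm high, behind; origin centre of underside. Leave alone.
- electrode_arm: Electrode arm lying near the robot's left: black 36 mm block, 12 mm steel rod, about 220 mm long along its x; origin on the bench in the middle. Leave alone.
- hex_key: Dark L-shaped hex key, 8 mm thick, 140 by 30 mm, lying near the robot's right; origin on the bench under the long leg's middle. Leave alone.
- amber_bottle: Amber bottle, 64 mm diameter, 130 mm high, behind; origin centre of underside. Leave alone.
- dish: White ceramic dish, 90 mm diameter, 16 mm high, to the right; origin centre of underside. Leave alone.
Things that resemble listed ones, but are neither listed nor needed, are in the scene too. Leave any orange, turquoise or yellow look-alike of the square alone.

How it is judged (in metres and radians):
On the way, in this order (a step that is already met when the one before it is completed fails the run):
1. the square is lifted clear of the bench in the fingers (height (world z) of square above 0.022 m and contact force between the fingers and square above 1.5 N), for 0.2 s.
2. the square is home in the corner, touching plate and column, and held (contact force between square and column above 1.5 N and contact force between square and base_plate above 1 N and angle between each of square, column's own z axis and vertical below 0.015 rad and angle between the x axis of square and the x axis of base_plate, either way round below 0.07 rad and x of toe in the frame of corner between -0.0025 and 0.0025 m and y of toe in the frame of corner between -0.018 and 0.018 m and z of toe in the frame of corner below 0.003 m and contact force between the fingers and square above 1.5 N), for 0.5 s.
At the end, for the whole second after the job is handed in: The gripped square touches plate (over 1 N) and column (over 1.5 N), blade foot within 2.5 mm of the corner and 18 mm of the centre line, down on the plate within 3 mm, square and column upright within 0.015 rad, stock square to the face within 0.07 rad; nothing else moved over 30 mm (all of step 2 and linear speed of square below 0.01 m/s and distance of each of jar, beaker, electrode_arm, hex_key, amber_bottle, dish from where it was at the start of the episode below 0.03 m); the arm keeps its last pose, push and grip.
It fails at once if the column is shoved back more than 0.04 rad past upright (x of column_face in the frame of corner above 0.0051 m).
It fails at once if a bystander is pushed or knocked by more than 30 mm (distance of any of jar, beaker, electrode_arm, hex_key, amber_bottle, dish from where it was at the start of the episode above 0.03 m).
It fails at once if the square falls over (angle between square's own z axis and vertical above 0.6 rad).
It also fails if it takes over 64 s, if anything falls off the work surface, if the arm or the gripper's body presses on something with over 40 N, if the wrist force passes 120 N, or if a joint passes its speed limit or range.

ROBOT

A 6-joint arm with a two-finger parallel gripper is mounted at the origin on the work surface. World frame = base frame: x ahead of the robot, y to its left, z up, the work surface at z = 0. Lengths are in m, angles in degrees, forces in N, time in s.
With the tool pointing down it reaches from about 0.3 to 0.75 m from the base axis. Payload 8.5 kg.
Tool frame: the origin (TCP) lies at the very end of the fingers, on their centre line; the grasp point (between the pads) lies 19 mm behind it (env.hold_point_z is the distance from the TCP to the grasp point, in m); z points along the fingers, y is the line along which they close (so a half turn about z gives the same grasp; the last joint's range is limited). The gripper opens to 85 mm and grips with 20 to 120 N. Pads are 22 mm wide; open, the fingers measure 114 mm over their backs; the gripper's body (76 mm by 85 mm) begins 54 mm behind the grasp point. The pads swing forward as they close: fully open they stand 13 mm farther back than shut.
Start: joints at [54.929, 21.807, 74.336, -0, 83.858, -12.336], TCP at [0.213, 0.507, 0.231] pointing down, gripper open.
Joint ranges: [-178.18, 178.18], [-50.72, 133.34], [12.68, 142.11], [-81.47, 261.47], [9.98, 163.14], [-165.26, 165.26]. Speed limits (degrees/s): [136.94, 136.94, 180, 180, 180, 180].

INTERFACE

Orientations are given as a 3x3 rotation matrix whose columns are the frame's x, y, z axes.
In Python, from rig import env, optics gives the robot as it stands.
- The arm moves only by the shell command python3 -m jog 'ROWS' [OPENING] [FORCE]. ROWS is JSON, a list of rows, each an object with "linear": the shift along the tool's x, y, z in units of 40 mm (1.0 is 40 mm), a list of three; "roll": the turn about the tool's z in units of 5 degrees (1.0 is 5 degrees). A call has 1 to 12 rows; each row shifts and turns the commanded pose from where the row before left it, along the tool's axes as they then stand; what a row does not reach is not made up. A row lasts 1/12 s, in which the tool goes at most 41.7 mm and 7.16 degrees, less where a joint would pass 70% of its speed; a pose out of reach is approached as far as the arm can. A call is refused whole if a number of a shift passes 1 or a number of a turn 1, either way. A call with a gripper value outside its range is refused whole. OPENING is the opening, from -1 (shut) to 1 (fully open), set as the call begins (- or left out, the last holds). The fingers move at their own pace and stop on an object; FORCE is the grip in N (left out, the last holds). Time passes only in rows, so rows that do not move let the fingers close. It gives the time, the measured TCP pose, the force, the opening and the grip force at its end, in the units of the state.
- env.observe(): the state, without advancing time (a new reading comes with each control period).
- optics.get_image(name): name is "scene" or "side" or "wrist"; returns the picture (400x640x3 uint8, red, green, blue); there is no depth.
- optics.calibration(name): a dict with "fov_y" (degrees; the focal length in pixels is half the picture's height over the tangent of half this angle, whatever the lens; pixels are square), "cx", "cy" (the principal point, pixels), "D" ([k1, k2, p1, p2, k3] as OpenCV has them; the pictures are not rectified), "T" (4x4, takes a point from camera to world coordinates). Camera axes: x right, y down, z forward; pixel columns grow to the right and rows downward; lengths in m; the calibration is good to about 2 mm. A picture is of the moment at which its call begins: read the wrist's pose just before it. calibration takes no time and is no camera call; for the wrist camera it gives the pose at the moment of the call.
- env.close_job(): hands the job in; it is judged then, once.
The state is a dict: "time_s": time; "q": joint angles; "qvel": joint speeds; "joint_efforts": joint torques, N m; "position": TCP position; "tool_rot": TCP orientation; "ft_force": force on the tool from outside, world axes, zero at the start; "wrist_torque": the same for the moment, N m; "grip_width": finger opening in m; "gripper_force": force on a finger pad.
Only numpy, scipy, OpenCV 4.12 (cv2) and the standard library are available. Lean on these libraries where they do the work, as an engineer would, in place of code of your own. Each camera call takes 0.05 s, during which the arm holds its last target. There are 200 camera calls.

## Working session

There is one attempt and no reset: what is moved stays moved. The work goes in short steps, Python scripts to look and compute and a shell command to move; the robot and the scene stay as the last step left them, time stands still between calls to the robot, and variables do not carry over. Pictures are saved under pics/ and viewed, at most 10 in all, crops included, and the job is handed in when it is done.

```bash
mkdir -p pics; ls
cat > h.py <<'E'
import numpy as np, cv2
from rig import env, optics
def K(c):
    f=200/np.tan(np.radians(c["fov_y"])/2)
    return np.array([[f,0,c["cx"]],[0,f,c["cy"]],[0,0,1]])
def ray(c,px):
    p=cv2.undistortPoints(np.array(px,float).reshape(-1,1,2),K(c),np.array(c["D"],float)).reshape(-1,2)
    T=np.array(c["T"]); d=np.c_[p,np.ones(len(p))]@T[:3,:3].T
    return T[:3,3],d
def onz(c,px,z):
    o,d=ray(c,px); return o+d*((z-o[2])/d[:,2])[:,None]
def proj(c,P):
    Ti=np.linalg.inv(np.array(c["T"]))
    return cv2.projectPoints(np.array(P,float).reshape(-1,3),cv2.Rodrigues(Ti[:3,:3])[0],Ti[:3,3],K(c),np.array(c["D"],float))[0].reshape(-1,2)
def save(n,im,crop=None,s=1):
    if crop: x0,y0,x1,y1=crop; im=im[y0:y1,x0:x1]
    im=cv2.resize(im,None,fx=s,fy=s,interpolation=cv2.INTER_CUBIC)
    cv2.imwrite(f"pics/{n}.png",im[:,:,::-1])
E
python3 - <<'E'
from h import *
for n in("scene","side"):
    im=optics.get_image(n); np.save(f"{n}0.npy",im); save(n+"0",im)
    c=optics.calibration(n); print(n,np.round(c["T"],3).tolist(),c["fov_y"],c["D"])
s=env.observe(); print(s); print(env.hold_point_z)
E
```

```text
pics
scene [[-0.802, 0.404, -0.44, 1.335], [0.597, 0.551, -0.582, 0.985], [0.007, -0.73, -0.683, 1.315], [0.0, 0.0, 0.0, 1.0]] 43.05418359181478 [-0.1675753  0.         0.         0.         0.       ]
side [[0.736, -0.52, 0.434, -0.09], [-0.677, -0.555, 0.483, -0.787], [-0.01, -0.649, -0.761, 1.267], [0.0, 0.0, 0.0, 1.0]] 42.31497966104718 [-0.08717226  0.          0.          0.          0.        ]
{'time_s': 0.1, 'q': array([ 5.49283116e+01,  2.18381152e+01,  7.43766130e+01,  1.04264656e-04,
        8.38593483e+01, -1.23353362e+01]), 'qvel': array([ 0.05571919, -0.14944322, -0.10444939, -0.00892681, -0.01446023,
       -0.03835505]), 'joint_efforts': array([ 4.46583173e-03, -4.49218547e+01, -2.31653523e+01, -9.61907699e-05,
        3.72158727e-03, -1.12633870e-05]), 'position': array([0.21242227, 0.50705457, 0.23078665]), 'tool_rot': array([[-9.22292881e-01,  3.86490993e-01, -7.44370303e-04],
       [ 3.86491610e-01,  9.22292317e-01, -1.05709623e-03],
       [ 2.77968839e-04, -1.26264520e-03, -9.99999164e-01]]), 'ft_force': array([ 0.03075277,  0.08840868, -0.71260001]), 'wrist_torque': array([-0.00886874,  0.04085984, -0.00190646]), 'gripper_force': 0.0, 'grip_width': 0.08547268473866555}
0.0187
```

View pics/scene0.png

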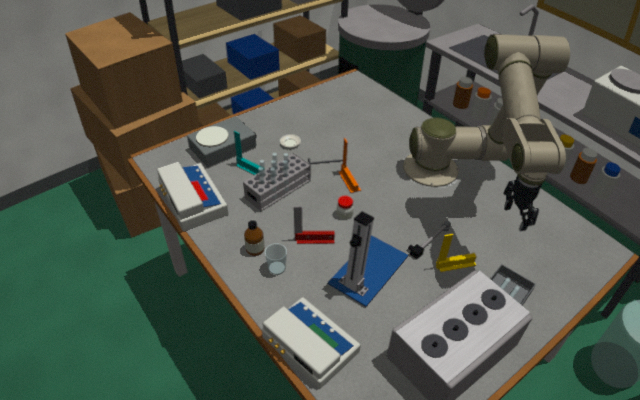

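View pics/side0.png

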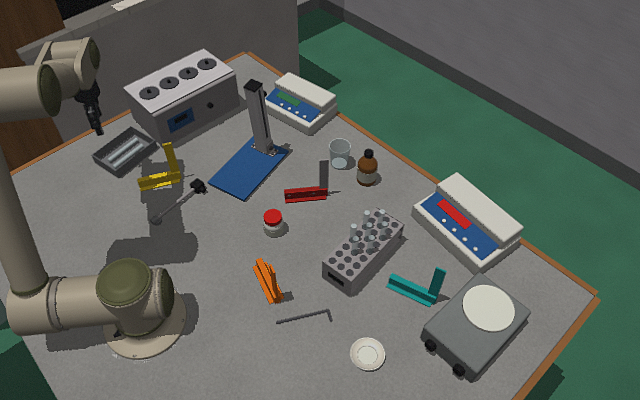

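The scene view shows four squares: red (315,237), orange (348,180), turquoise (247,160) and yellow (456,262). In the side view they are at red (305,194), orange (267,281), turquoise (417,288) and yellow (160,180). Only the red one, with its steel blade up at (297,220), fits. It stands between the jar and the blue stand. I'll confirm it in a crop and measure.

Run:
```python
from h import *
out=[]
for n,box in(("scene",(270,190,430,310)),("side",(200,70,360,210))):
    im=np.load(n+"0.npy"); c=optics.calibration(n)
    x0,y0,x1,y1=box
    out.append(cv2.resize(im[y0:y1,x0:x1],(400,int(400*(y1-y0)/160))))
    hsv=cv2.cvtColor(im,cv2.COLOR_RGB2HSV)
    H,S,V=cv2.split(hsv)
    red=(((H<6)|(H>174))&(S>150)&(V>50)).astype(np.uint8)
    blue=((H>100)&(H<120)&(S>130)&(V>50)).astype(np.uint8)
    for nm,m in(("red",red),("blue",blue)):
        k,l,st,ce=cv2.connectedComponentsWithStats(m)
        for i in range(1,k):
            if st[i,4]>60:
                cn=cv2.findContours((l==i).astype(np.uint8),0,2)[0][0]
                q=cv2.approxPolyDP(cv2.convexHull(cn),2,True).reshape(-1,2)
                if not(x0<ce[i][0]<x1 and y0<ce[i][1]<y1): continue
                z=0.016 if nm=="blue" else 0.034
                print(n,nm,st[i],np.round(ce[i]),q.tolist()); print(np.round(onz(c,q,z),3).tolist())
h=max(o.shape[0] for o in out)
im=np.hstack([np.vstack([o,np.zeros((h-o.shape[0],400,3),np.uint8)]) for o in out]); save("crop1",im)
```

```text
scene red [338 196  15  12 146] [345. 202.] [[352, 200], [349, 207], [342, 207], [338, 203], [342, 196]]
[[0.407, -0.017, 0.034], [0.439, 0.005, 0.034], [0.46, -0.01, 0.034], [0.458, -0.035, 0.034], [0.423, -0.056, 0.034]]
scene red [295 231  39  13 372] [315. 237.] [[333, 231], [333, 242], [298, 243], [295, 239], [296, 234], [303, 231]]
[[0.56, 0.064, 0.034], [0.591, 0.104, 0.034], [0.69, 0.038, 0.034], [0.687, 0.017, 0.034], [0.671, -0.0, 0.034], [0.643, 0.003, 0.034]]
scene blue [ 329  236   79   70 1892] [373. 270.] [[371, 236], [407, 255], [364, 305], [329, 281]]
[[0.457, 0.149, 0.016], [0.416, 0.287, 0.016], [0.665, 0.355, 0.016], [0.695, 0.217, 0.016]]
side red [284 186  44  17 475] [305. 194.] [[326, 188], [325, 198], [285, 201], [285, 189], [317, 186]]
[[0.667, -0.01, 0.034], [0.636, -0.038, 0.034], [0.537, 0.038, 0.034], [0.569, 0.076, 0.034], [0.652, 0.016, 0.034]]
side blue [266  88  54  34 529] [294. 106.] [[266, 98], [276, 88], [319, 111], [308, 121]]
[[0.826, 0.489, 0.016], [0.894, 0.51, 0.016], [0.921, 0.295, 0.016], [0.854, 0.281, 0.016]]
side blue [ 208  136   80   65 2194] [245. 170.] [[287, 150], [243, 200], [208, 182], [253, 136]]
[[0.7, 0.22, 0.016], [0.451, 0.145, 0.016], [0.414, 0.285, 0.016], [0.658, 0.356, 0.016]]
```

View pics/crop1.png

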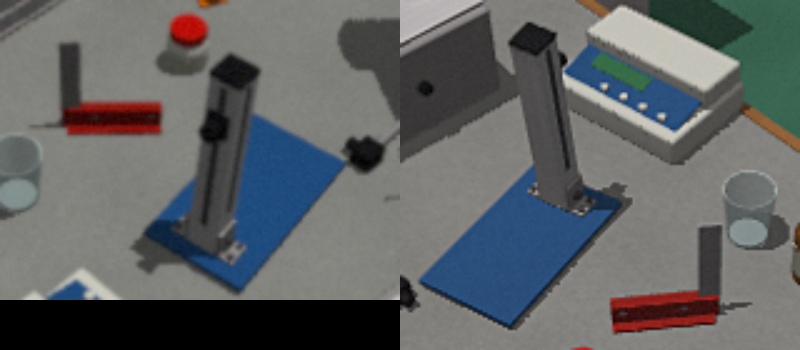

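The crop confirms the red square with the bare steel blade. In the left half its stock runs from (65,118) to (160,118) with the blade at (70,65); in the right half the blade is at (709,260). The leaning column and blue plate are clear. I'll fly in for a wrist view.

```bash
python3 -m jog '[{"linear":[-0.8,-0.45,-0.1],"roll":0},{"linear":[-0.8,-0.45,-0.1],"roll":0},{"linear":[-0.8,-0.45,-0.1],"roll":0},{"linear":[-0.8,-0.45,-0.1],"roll":0},{"linear":[-0.8,-0.45,-0.1],"roll":0},{"linear":[-0.8,-0.45,-0.1],"roll":0},{"linear":[-0.8,-0.45,-0.1],"roll":0},{"linear":[-0.8,-0.45,-0.1],"roll":0},{"linear":[-0.8,-0.45,-0.1],"roll":0},{"linear":[-0.8,-0.45,-0.1],"roll":0},{"linear":[-0.8,-0.45,-0.1],"roll":0},{"linear":[-0.8,-0.45,-0.1],"roll":0}]' 1 40
python3 -m jog '[{"linear":[-0.6,-0.35,0],"roll":0},{"linear":[-0.6,-0.35,0],"roll":0},{"linear":[-0.6,-0.35,0],"roll":0},{"linear":[0,0,0],"roll":0.9},{"linear":[0,0,0],"roll":0.9},{"linear":[0,0,0],"roll":0.8},{"linear":[0,0,0],"roll":0},{"linear":[0,0,0],"roll":0},{"linear":[0,0,0],"roll":0}]'
python3 - <<'E'
from h import *
c=optics.calibration("wrist"); im=optics.get_image("wrist"); np.save("w1.npy",im); save("w1",im)
print(np.round(c["T"],3).tolist(),c["fov_y"],c["D"]); print(proj(c,[[.61,.03,.034],[.557,.252,.016]]))
E
```

```text
time_s: 1.1
position: [0.4839, 0.1579, 0.2793]
tool_rot: [[-0.922, 0.387, -0.001], [0.387, 0.922, 0.0], [0.0, -0.0, -1.0]]
ft_force: [-0.2, 0.0, 0.3]
grip_width: 0.0853
gripper_force: 0.0
time_s: 1.85
position: [0.5333, 0.0932, 0.2792]
tool_rot: [[-0.813, 0.582, -0.0], [0.582, 0.813, -0.0], [0.0, -0.0, -1.0]]
ft_force: [-0.5, -0.1, -0.7]
grip_width: 0.0854
gripper_force: 0.0
[[0.582, 0.785, 0.214, 0.479], [0.813, -0.561, -0.154, 0.132], [-0.001, 0.263, -0.965, 0.421], [0.0, 0.0, 0.0, 1.0]] 63.382045893465225 [0.0162862 0.        0.        0.        0.       ]
[[314.32263713 242.02768987]
 [439.13524038 102.54657693]]
```

View pics/w1.png

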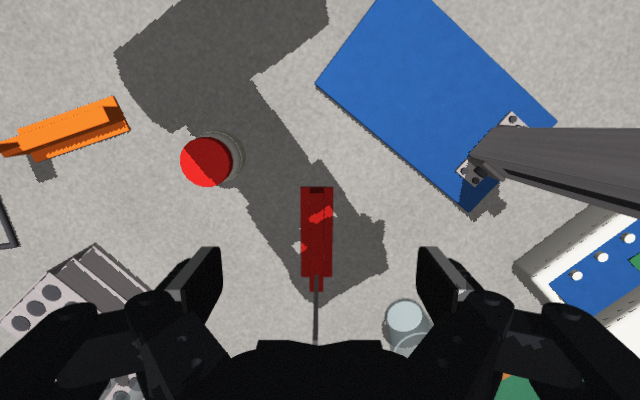

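The wrist view shows the red square nearly aligned with the tool: rear at (317,187), blade running down from (316,285). The jar is at (206,162), the plate's near edge runs (316,84)–(475,217), and the cheeks are at (467,173) and (512,118). Next I measure the square and the plate.

Run:
```python
from h import *
c=optics.calibration("wrist"); im=np.load("w1.npy")
H,S,V=cv2.split(cv2.cvtColor(im,cv2.COLOR_RGB2HSV))
m=(((H<6)|(H>174))&(S>150)&(V>50)).astype(np.uint8); m[:, :260]=0; m[295:]=0
for r in (192,200,220,240,260,272,280,285):
    x=np.where(m[r])[0]; print(r,x.min() if len(x) else None,x.max() if len(x) else None)
ys=np.where(m[:,317])[0]; print("col317",ys.min(),ys.max(), np.where(m[:,304])[0][[0,-1]],np.where(m[:,330])[0][[0,-1]])
e=[]
for r in range(195,270):
    x=np.where(m[r])[0]; e.append([x.min(),r,x.max()+1])
e=np.array(e,float)
L=onz(c,e[:,[0,1]],.005);R=onz(c,e[:,[2,1]],.005)
print("width",np.mean(np.linalg.norm(L-R,axis=1))); C=(L+R)/2
d=np.linalg.svd((C-C.mean(0))[:,:2])[2][0]; d*=np.sign(d[0]); print("yaw",np.degrees(np.arctan2(d[1],d[0])))
rear=onz(c,[[303,186.5],[331,186.5]],.005); fr=onz(c,[[303,277],[331,277]],.005)
print(rear,fr)
p=C.mean(0)[:2]; a=(rear.mean(0)[:2]-p)@d; b=(fr.mean(0)[:2]-p)@d
print("len",b-a,"origin from rear",p+d*(a+.07),"from front",p+d*(b-.062))
bl=((H>100)&(H<120)&(S>130)&(V>50)).astype(np.uint8); 
k,l,st,ce=cv2.connectedComponentsWithStats(bl); 
i=l[100,400]; cn=cv2.findContours((l==i).astype(np.uint8),0,2)[0][0].reshape(-1,2)
q=cv2.approxPolyDP(cv2.convexHull(cn),3,True).reshape(-1,2);print(q.tolist());print(np.round(onz(c,q,.016),4).tolist())
# near edge line fit (316,84)-(455,200)
pts=np.array([[x,max(cn[np.abs(cn[:,0]-x)<1][:,1])] for x in range(325,450,5)],float)+[0,1]
P=onz(c,pts,.016); dd=np.linalg.svd((P-P.mean(0))[:,:2])[2][0]; print("plate yaw",np.degrees(np.arctan2(dd[1],dd[0])),P.mean(0))
print(env.observe()["position"])
```

```text
192 301 332
200 301 332
220 301 332
240 301 331
260 302 331
272 301 331
280 310 322
285 310 322
col317 187 274 [187 276] [187 276]
width 0.042800827645408844
yaw -35.93913549122751
[[0.54718323 0.0564082  0.005     ]
 [0.56869022 0.08644909 0.005     ]] [[ 0.65403348 -0.02219127  0.005     ]
 [ 0.67727057  0.01027414  0.005     ]]
len 0.1326312424738219 origin from rear [0.6145837  0.03030538] from front [0.61509478 0.02993489]
[[376, 0], [432, 1], [556, 120], [469, 211], [315, 83]]
[[0.4218, 0.2496, 0.016], [0.4588, 0.2992, 0.016], [0.6568, 0.3554, 0.016], [0.6982, 0.2153, 0.016], [0.4525, 0.1443, 0.016]]Traceback (most recent call last):
  File "<stdin>", line 24, in <module>
ValueError: max() iterable argument is empty
```

Measured: square origin (0.615,0.030), yaw −35.9°, flange 43×133 mm against the stated 44×132. The grip point is (0.595,0.045). I'll descend with the finger tips ending above the 5 mm flange.

```bash
python3 -m jog '[{"linear":[-0.65,-0.03,0],"roll":0.06},{"linear":[-0.65,-0.03,0],"roll":0},{"linear":[-0.65,-0.03,0],"roll":0},{"linear":[0,0,0.8],"roll":0},{"linear":[0,0,0.8],"roll":0},{"linear":[0,0,0.8],"roll":0},{"linear":[0,0,0.8],"roll":0},{"linear":[0,0,0.8],"roll":0},{"linear":[0,0,0.8],"roll":0},{"linear":[0,0,0],"roll":0},{"linear":[0,0,0],"roll":0}]' 1 80
python3 - <<'E'
from h import *
c=optics.calibration("wrist"); im=optics.get_image("wrist"); save("w2",im)
E
```

```text
time_s: 2.82
position: [0.5941, 0.0445, 0.087]
tool_rot: [[-0.809, 0.588, -0.002], [0.588, 0.809, 0.0], [0.002, -0.001, -1.0]]
ft_force: [-0.0, 0.8, 1.3]
grip_width: 0.0854
gripper_force: 0.0
```

View pics/w2.png

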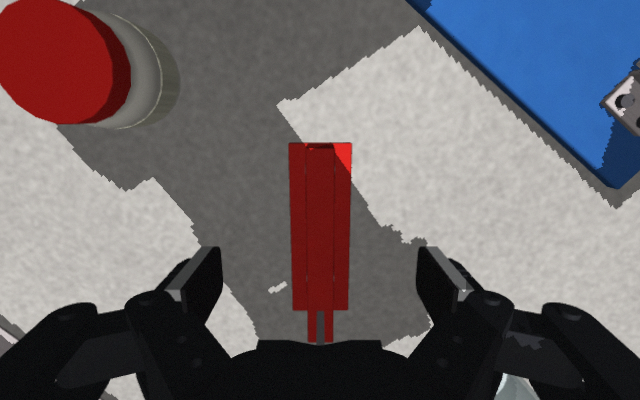

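The square is centred at column 320 between the fingers (222 and 418), and the jar is clear. I'll go down 77 mm and close.

```bash
python3 -m jog '[{"linear":[0,0,0.6],"roll":0},{"linear":[0,0,0.6],"roll":0},{"linear":[0,0,0.4],"roll":0},{"linear":[0,0,0.32],"roll":0},{"linear":[0,0,0],"roll":0},{"linear":[0,0,0],"roll":0}]' 1 80
python3 -m jog '[{"linear":[0,0,0],"roll":0},{"linear":[0,0,0],"roll":0},{"linear":[0,0,0],"roll":0},{"linear":[0,0,0],"roll":0},{"linear":[0,0,0],"roll":0},{"linear":[0,0,0],"roll":0},{"linear":[0,0,0],"roll":0},{"linear":[0,0,0],"roll":0},{"linear":[0,0,0],"roll":0},{"linear":[0,0,0],"roll":0}]' -1 80
```

```text
time_s: 3.37
position: [0.5956, 0.0443, 0.0124]
tool_rot: [[-0.809, 0.588, 0.003], [0.588, 0.809, -0.0], [-0.002, 0.001, -1.0]]
ft_force: [0.4, -1.0, 0.2]
grip_width: 0.085
gripper_force: 0.0
time_s: 4.2
position: [0.5947, 0.0445, 0.0111]
tool_rot: [[-0.809, 0.588, 0.001], [0.588, 0.809, 0.0], [-0.001, 0.001, -1.0]]
ft_force: [-0.7, 0.8, 5.3]
grip_width: 0.0166
gripper_force: 79.9
```

```bash
python3 -m jog '[{"linear":[0,0,-0.2],"roll":0},{"linear":[0,0,-0.3],"roll":0},{"linear":[0,0,-0.4],"roll":0},{"linear":[0,0,-0.4],"roll":0},{"linear":[0,0,0],"roll":0},{"linear":[0,0,0],"roll":0},{"linear":[0,0,0],"roll":0},{"linear":[0,0,0],"roll":0}]'
python3 -m jog '[{"linear":[0.3,0.13,0],"roll":0},{"linear":[0.6,0.26,0],"roll":0},{"linear":[0.6,0.26,0],"roll":0},{"linear":[0.6,0.26,0],"roll":0},{"linear":[0.6,0.26,0],"roll":0},{"linear":[0.6,0.26,0],"roll":0},{"linear":[0.6,0.26,0],"roll":0},{"linear":[0.6,0.26,0],"roll":0},{"linear":[0.45,0.22,0],"roll":0},{"linear":[0,0,0],"roll":0}]'
python3 -m jog '[{"linear":[0,0,0],"roll":-0.85},{"linear":[0,0,0],"roll":-0.95},{"linear":[0,0,0],"roll":-0.95},{"linear":[0,0,0],"roll":-0.95},{"linear":[0,0,0],"roll":-0.95},{"linear":[0,0,0],"roll":-0.95},{"linear":[0,0,0],"roll":-0.95},{"linear":[0,0,0],"roll":-0.95},{"linear":[0,0,0],"roll":-0.95},{"linear":[0,0,0],"roll":-0.95},{"linear":[0,0,0],"roll":-0.95},{"linear":[0,0,0],"roll":0}]'
python3 - <<'E'
from h import *
from rig import optics
ims=[]
for n in("scene","side","wrist"):
    im=optics.get_image(n); np.save(n+"3.npy",im); ims.append(im)
a=cv2.resize(ims[0][190:310,290:450],(400,300));b=cv2.resize(ims[1][70:210,190:350],(400,350))[:300]
save("m3",np.vstack([np.hstack([a,b]),cv2.resize(ims[2],(480,300))[:, :].copy() if False else np.hstack([cv2.resize(ims[2],(480,300)),np.zeros((300,320,3),np.uint8)])]))
E
```

```text
time_s: 4.87
position: [0.5936, 0.0444, 0.0611]
tool_rot: [[-0.809, 0.588, -0.003], [0.588, 0.809, 0.0], [0.002, -0.001, -1.0]]
ft_force: [-0.2, -0.0, -6.2]
grip_width: 0.0166
gripper_force: 78.5
time_s: 5.7
position: [0.4824, 0.2341, 0.0619]
tool_rot: [[-0.811, 0.585, -0.003], [0.585, 0.811, 0.001], [0.003, -0.001, -1.0]]
ft_force: [0.0, 0.4, -5.7]
grip_width: 0.0166
gripper_force: 78.5
time_s: 6.7
position: [0.4849, 0.2309, 0.062]
tool_rot: [[-0.962, -0.274, -0.001], [-0.274, 0.962, -0.0], [0.001, -0.0, -1.0]]
ft_force: [0.2, -1.3, -5.5]
grip_width: 0.0165
gripper_force: 78.5
```

View pics/m3.png

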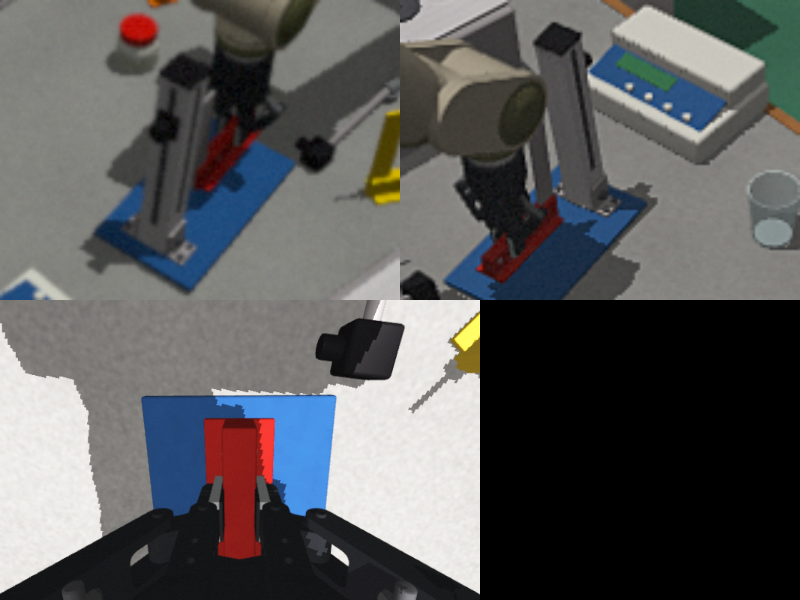

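The square is held upright over the plate, aligned with it in all views. In the wrist view the plate's free end shows at (142–335, 397) and the square's foot at (204–274, 420). From that wrist view I measure the plate's axis and free edge, and the square's offset from them.

Run:
```python
from h import *
c=optics.calibration("wrist"); im=np.load("wrist3.npy")
H,S,V=cv2.split(cv2.cvtColor(im,cv2.COLOR_RGB2HSV))
bl=((H>100)&(H<122)&(S>130)&(V>40))
L=[];R=[]
for r in range(140,270,4):
    x=np.where(bl[r])[0]; x=x[(x>150)&(x<470)]
    L.append([x.min(),r]);R.append([x.max()+1,r])
T=[[k,np.where(bl[:200,k])[0].min()] for k in range(200,440,4)]
def fit(p):
    P=onz(c,np.array(p,float),.016)[:,:2]; m=np.median(P,0)
    l=cv2.fitLine(P.astype(np.float32),cv2.DIST_HUBER,0,1e-4,1e-4).ravel(); return l[:2]*np.sign(l[0]),l[2:],np.abs((P-l[2:])@[-l[1],l[0]]).max()
for n,p in(("L",L),("R",R),("T",T)):
    d,q,e=fit(p); print(n,"ang",np.degrees(np.arctan2(d[1],d[0])),q,e)
dL,pL,_=fit(L);dR,pR,_=fit(R);dT,pT,_=fit(T)
d=(dL+dR);d/=np.linalg.norm(d); n=np.array([-d[1],d[0]])
X=lambda p,dd:p+dd*np.linalg.solve(np.c_[dd,-dT],pT-p)[0]
a,b=X(pL,dL),X(pR,dR); print("free corners",a,b,"width",np.linalg.norm(a-b))
yaw=np.degrees(np.arctan2(d[1],d[0])); mid=(a+b)/2; cor=mid+d*.2; print("yaw",yaw,"mid",mid,"corner",cor)
s=env.observe(); p=s["position"][:2]; tx=-s["tool_rot"][:2,0]; print("tcp",s["position"],"tool yaw",np.degrees(np.arctan2(tx[1],tx[0])))
toe=p+.095*tx; print("toe rel corner (along,lat)",(toe-cor)@d,(toe-cor)@n)
m=(((H<6)|(H>174))&(S>150)&(V>50))
for r in (170,180): 
    x=np.where(m[r])[0]; P=onz(c,[[x.min(),r],[x.max()+1,r]],s["position"][2]-.0111+.005)[:,:2]; print("flange lat",(P-mid)@n,(P-mid)@d)
```

```text
L ang 15.949576 [0.5067095  0.16028257] 0.00028489930879859257
R ang 15.893045 [0.45514533 0.298617  ] 0.000300175632945005
T ang -74.28174 [0.43164143 0.2124205 ] 0.00039254398294705776
free corners [0.45081067 0.14430706] [0.41092634 0.2860267 ] width 0.14722504
yaw 15.921311 mid [0.4308685  0.21516687] corner [0.62319636 0.27003026]
tcp [0.48518791 0.23096835 0.06226923] tool yaw 15.57187577783079
toe rel corner (along,lat) -0.048431485486047435 -0.0002847948977332912
flange lat [-0.02092341  0.02206445] [0.01664232 0.0168881 ]
flange lat [-0.0211276  0.0217533] [0.02136499 0.0216098 ]
```

```bash
python3 -m jog '[{"linear":[0,0,0.3],"roll":-0.07},{"linear":[0,0,0.3],"roll":0},{"linear":[0,0,0.15],"roll":0},{"linear":[0,0,0.04],"roll":0},{"linear":[0,0,0],"roll":0},{"linear":[0,0,0],"roll":0},{"linear":[0,0,0],"roll":0}]'
python3 -m jog '[{"linear":[0,0,0.03],"roll":0},{"linear":[0,0,0.02],"roll":0},{"linear":[0,0,0.02],"roll":0},{"linear":[0,0,0.0],"roll":0},{"linear":[0,0,0],"roll":0},{"linear":[0,0,0],"roll":0}]'
```

```text
time_s: 7.43
position: [0.4857, 0.2311, 0.0315]
tool_rot: [[-0.961, -0.276, 0.001], [-0.276, 0.961, 0.0], [-0.001, -0.0, -1.0]]
ft_force: [0.2, -0.0, -5.0]
grip_width: 0.0165
gripper_force: 78.5
time_s: 7.93
position: [0.4854, 0.2311, 0.0281]
tool_rot: [[-0.961, -0.277, 0.0], [-0.277, 0.961, 0.0], [-0.0, 0.0, -1.0]]
ft_force: [-0.4, -0.7, -5.8]
grip_width: 0.0161
gripper_force: 78.5
```

```bash
python3 -m jog '[{"linear":[-0.2,0,0],"roll":0},{"linear":[-0.2,0,0],"roll":0},{"linear":[-0.2,0,0],"roll":0},{"linear":[-0.1,0,0],"roll":0},{"linear":[-0.05,0,0.02],"roll":0},{"linear":[0,0,0.02],"roll":0},{"linear":[0,0,0.01],"roll":0},{"linear":[0,0,0],"roll":0},{"linear":[0,0,0],"roll":0}]'
```

```text
time_s: 8.68
position: [0.5154, 0.2396, 0.0271]
tool_rot: [[-0.961, -0.277, 0.004], [-0.277, 0.961, 0.001], [-0.004, -0.0, -1.0]]
ft_force: [4.2, 0.9, 4.8]
grip_width: 0.0163
gripper_force: 79.8
```

```bash
python3 -m jog '[{"linear":[-0.05,0,0.01],"roll":0},{"linear":[-0.05,0,0.01],"roll":0},{"linear":[-0.05,0,0],"roll":0},{"linear":[-0.05,0,0],"roll":0},{"linear":[0,0,0],"roll":0},{"linear":[0,0,0],"roll":0},{"linear":[0,0,0],"roll":0}]'
```

```text
time_s: 9.27
position: [0.5187, 0.2409, 0.0271]
tool_rot: [[-0.961, -0.277, -0.006], [-0.277, 0.961, -0.002], [0.006, -0.0, -1.0]]
ft_force: [-17.0, -5.3, 25.8]
grip_width: 0.0168
gripper_force: 83.1
```

```bash
python3 -m jog '[{"linear":[0,0,-0.025],"roll":0},{"linear":[-0.03,0,0],"roll":0},{"linear":[-0.03,0,0],"roll":0},{"linear":[-0.03,0,0],"roll":0},{"linear":[0,0,0],"roll":0},{"linear":[0,0,0],"roll":0},{"linear":[0,0,0],"roll":0},{"linear":[0,0,0],"roll":0}]'
python3 - <<'E'
from h import *
ims=[optics.get_image(n) for n in("scene","side")]
np.save("side4.npy",ims[1])
save("m4",np.hstack([cv2.resize(ims[0][200:310,300:410],(400,400),interpolation=cv2.INTER_CUBIC),cv2.resize(ims[1][70:180,200:310],(400,400),interpolation=cv2.INTER_CUBIC)]))
E
```

```text
time_s: 9.93
position: [0.5218, 0.2419, 0.0271]
tool_rot: [[-0.961, -0.277, -0.007], [-0.277, 0.961, -0.002], [0.008, 0.0, -1.0]]
ft_force: [-15.7, -4.8, 19.0]
grip_width: 0.0164
gripper_force: 82.0
```

View pics/m4.png

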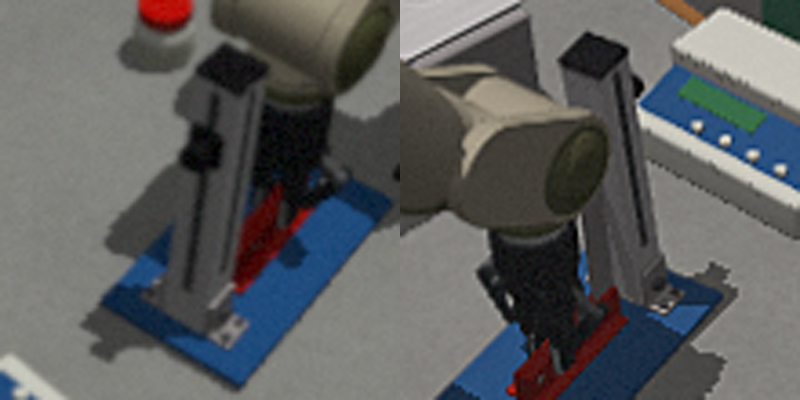

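The side half shows the blade touching the column high up, with a small gap left at the foot (about (620,290)); the column still leans. I'll keep pushing gently.

```bash
python3 -m jog '[{"linear":[-0.04,0,0],"roll":0},{"linear":[-0.04,0,0],"roll":0},{"linear":[-0.04,0,0],"roll":0},{"linear":[0,0,0],"roll":0},{"linear":[0,0,0],"roll":0},{"linear":[0,0,0],"roll":0}]'
python3 -m jog '[{"linear":[-0.03,0,0],"roll":0},{"linear":[-0.03,0,0],"roll":0},{"linear":[-0.03,0,0],"roll":0},{"linear":[0,0,0],"roll":0},{"linear":[0,0,0],"roll":0},{"linear":[0,0,0],"roll":0}]'
```

```text
time_s: 10.53
position: [0.5267, 0.2434, 0.0271]
tool_rot: [[-0.961, -0.277, -0.007], [-0.277, 0.961, -0.002], [0.007, 0.0, -1.0]]
ft_force: [-14.8, -3.5, 17.1]
grip_width: 0.0165
gripper_force: 81.7
time_s: 11.03
position: [0.5302, 0.2444, 0.0271]
tool_rot: [[-0.961, -0.277, -0.007], [-0.277, 0.961, -0.002], [0.007, 0.0, -1.0]]
ft_force: [-14.9, -3.4, 16.8]
grip_width: 0.0168
gripper_force: 81.7
```

```bash
python3 -m jog '[{"linear":[-0.03,0,0],"roll":0},{"linear":[0,0,0],"roll":0},{"linear":[0,0,0],"roll":0}]'
python3 -m jog '[{"linear":[-0.03,0,0],"roll":0},{"linear":[0,0,0],"roll":0},{"linear":[0,0,0],"roll":0}]'
```

```text
time_s: 11.28
position: [0.5313, 0.2447, 0.0271]
tool_rot: [[-0.961, -0.277, -0.007], [-0.277, 0.961, -0.002], [0.007, 0.0, -1.0]]
ft_force: [-13.8, -3.7, 17.5]
grip_width: 0.0159
gripper_force: 81.7
time_s: 11.53
position: [0.5314, 0.2447, 0.0271]
tool_rot: [[-0.961, -0.277, -0.009], [-0.277, 0.961, -0.003], [0.01, 0.0, -1.0]]
ft_force: [-19.5, -6.1, 21.0]
grip_width: 0.0165
gripper_force: 82.3
```

Motion has stopped with the push force rising, at the predicted home position (toe about −0.3 mm). I'll press 1 mm more and check the column's uprightness in the images.

```bash
python3 -m jog '[{"linear":[-0.02,0,0],"roll":0},{"linear":[0,0,0],"roll":0},{"linear":[0,0,0],"roll":0},{"linear":[0,0,0],"roll":0},{"linear":[0,0,0],"roll":0},{"linear":[0,0,0],"roll":0},{"linear":[0,0,0],"roll":0},{"linear":[0,0,0],"roll":0}]'
python3 - <<'E'
from h import *
d=np.array([np.cos(np.radians(15.92)),np.sin(np.radians(15.92))]); n=np.array([-d[1],d[0]])
cor=np.array([.6232,.27003])
tiles=[]
for nm,b in(("scene",(300,200,410,310)),("side",(200,70,310,180))):
    im=optics.get_image(nm).copy(); c=optics.calibration(nm); x0,y0,x1,y1=b
    big=cv2.resize(im[y0:y1,x0:x1],(400,400),interpolation=cv2.INTER_CUBIC)
    # expected upright column top corners at z=.30
    P=[np.r_[cor+d*a+n*l,z] for a in(0,.04) for l in(-.021,.021) for z in (.3,.06)]
    for p in proj(c,P): cv2.circle(big,tuple(int(v) for v in ((p-[x0,y0]+.5)*400/110)),3,(255,255,0),1)
    tiles.append(big)
save("m5",np.hstack(tiles))
E
```

```text
time_s: 12.2
position: [0.5314, 0.2447, 0.027]
tool_rot: [[-0.961, -0.278, -0.011], [-0.278, 0.961, -0.003], [0.011, -0.0, -1.0]]
ft_force: [-22.5, -8.0, 23.1]
grip_width: 0.0161
gripper_force: 82.7
```

View pics/m5.png

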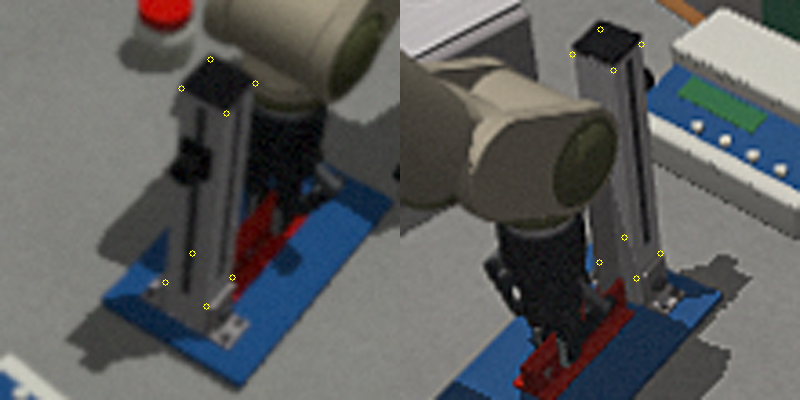

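The projected dots of an upright column at the corner fall on the actual column's top corners in both views, e.g. (572,55), (613,70) and (641,44) in the side half. As a final numeric check, I compare the black cap with the upright prediction by triangulation.

Run:
```python
from h import *
d=np.array([np.cos(np.radians(15.92)),np.sin(np.radians(15.92))]); n=np.array([-d[1],d[0]]); cor=np.array([.6232,.27003])
for nm in("scene","side"):
    im=optics.get_image(nm); c=optics.calibration(nm)
    q=proj(c,[np.r_[cor+d*a+n*l,.3] for a,l in((0,-.021),(0,.021),(.04,.021),(.04,-.021))])
    V=im.max(2); x0,y0=np.int32(q.min(0))-4; x1,y1=np.int32(q.max(0))+5
    m=(V[y0:y1,x0:x1]<45).astype(np.uint8); k,l,st,ce=cv2.connectedComponentsWithStats(m)
    i=1+np.argmax(st[1:,4]); p=ce[i]+[x0,y0]; exp=proj(c,[np.r_[cor+d*.02,.3]])[0]
    r=onz(c,[p],.3)[0,:2]-(cor+d*.02); print(nm,p,exp,st[i],"along",r@d,"lat",r@n)
s=env.observe(); print(s["time_s"],s["position"],s["ft_force"],s["wrist_torque"],s["gripper_force"])
```

```text
scene [359.63276836 222.73446328] [359.54914536 223.09646444] [  5   5  20  15 177] along -0.0013131938548943394 lat -0.000597535006851029
side [256.65441176  81.39705882] [256.43075821  83.11601425] [  6   3  18  12 136] along 0.007334666817195024 lat 0.004422837591431775
12.4 [0.53136133 0.24475422 0.02705516] [-21.94030543  -6.94833117  23.09890687] [-1.05359367  2.97126806 -0.04356015] 82.68365621566772
```

Run:
```python
from h import *
d=np.array([np.cos(np.radians(15.92)),np.sin(np.radians(15.92))]); n=np.array([-d[1],d[0]]); cor=np.array([.6232,.27003])
cap={}
for nm in("scene","side"):
    c=optics.calibration(nm)
    for tag,im in(("now",optics.get_image(nm)),("start",np.load(nm+"0.npy"))):
        x0,y0=(340,200) if nm=="scene" else (230,65)
        m=(cv2.resize(im[y0:y0+40,x0:x0+45],None,fx=8,fy=8,interpolation=cv2.INTER_LINEAR).max(2)<52).astype(np.uint8)
        m=cv2.morphologyEx(m,cv2.MORPH_OPEN,np.ones((25,25),np.uint8))
        k,l,st,ce=cv2.connectedComponentsWithStats(m)
        e=proj(c,[np.r_[cor+d*.02,.3]])[0]; i=1+np.argmin(np.linalg.norm(ce[1:]/8+[x0,y0]-e,axis=1))
        p=ce[i]/8+[x0,y0]-.44; cap[tag,nm]=ray(c,[p]); print(tag,nm,p,e,st[i]/8)
        # plate bias with far corners
for tag in("now","start"):
    (o1,d1),(o2,d2)=cap[tag,"scene"],cap[tag,"side"]
    A=np.c_[d1[0],-d2[0]]; s=np.linalg.lstsq(A,o2-o1,rcond=None)[0]; P=(o1+d1[0]*s[0]+o2+d2[0]*s[1])/2
    r=P[:2]-(cor+d*.02); print(tag,P,"gap",np.linalg.norm(A@s-(o2-o1)),"along",r@d,"lat",r@n)
```

```text
now scene [359.66709895 222.83542606] [359.54914536 223.09646444] [  10.875   16.375   18.25    14.    1474.25 ]
start scene [363.5317281  218.88385188] [359.54914536 223.09646444] [  15.375   12.875   17.25    13.    1268.375]
now side [256.60409898  81.52371163] [256.43075821  83.11601425] [  19.      11.375   16.125   11.375 1034.25 ]
start side [252.69502652  85.41110761] [256.43075821  83.11601425] [  15.      15.      16.625   11.875 1131.375]
now [0.64451243 0.27741421 0.30387695] gap 0.0008422130841449356 along 0.0025204520821408625 lat 0.0012550999215565587
start [0.62487919 0.27148806 0.30284966] gap 0.0004122505677866556 along -0.01798527882118789 lat 0.0009415464329870499
```

The cap triangulates to within 2.5 mm of upright, inside the calibration error and under 0.01 rad, and both contact forces are firm. Handing in.

```bash
python3 -c "
from rig import env
print(env.close_job())"
```

```text
the job is handed in; nothing more can be done
None
```

I handed the job in at about 13 s with the red square still gripped (about 83 N), pressed about 23 N down on the plate and about 23 N against the column, toe about 0.3 mm from the corner by estimate, and the column upright to within about 0.01 rad in the cameras; the judge returned no verdict.

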